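# Roll a keyed hex bar into a leaf drilling jig

## Robot

A 7-joint arm with a two-finger parallel gripper is mounted at the origin on a cart in front of the work surface, level with it; the furniture and walls round the work are solid. World frame = base frame: x ahead of the robot, y to its left, z up, the work surface at z = 0. Lengths are in mm, angles in rad, forces in N, time in s.
With the tool pointing down it reaches from about 400 to 875 mm from the base axis. Payload 6.5 kg.
Tool frame: the origin (TCP) lies midway between the tips of the shut fingers; the grasp point (between the pads) lies 19 mm behind it; z points along the fingers, y is the line along which they close (so a half turn about z gives the same grasp; the last joint's range is limited). The gripper opens to 85 mm and grips with 20 to 120 N. Pads are 22 mm wide; open, the fingers measure 114 mm over their backs; the gripper's body (76 mm by 85 mm) begins 54 mm behind the grasp point. The pads swing forward as they close: fully open they stand 13 mm farther back than shut.
Start: joints at [-1.409, 0.536, -0.004, 1.538, 0.003, 1.067, -0.071], TCP at [146.788, 633.201, 231.29] pointing down, gripper open.
Joint ranges: [-2.7, 2.7], [-0.37, 2.16], [-1.27, 1.26], [0.24, 2.4], [-1.31, 4.45], [0.19, 1.91], [-2.76, 2.76]. Speed limits (rad/s): [2.39, 2.39, 3.14, 3.14, 3.14, 3.14, 3.14].

## Interface

Orientations are given as a unit quaternion [w, x, y, z].
In Python, from cell import r gives the robot as it stands.
- The arm moves only by the tool move_arm, never from a script. Its argument "moves" is a list of rows, each an object of numbers: "dx", "dy", "dz": the shift along the tool's x, y, z in m; "yaw": the turn about the tool's z in rad; "hand": the opening in per cent of the stroke, from 0 (shut) to 100 (fully open). A call has 1 to 5 rows; each row is the pose to reach, as a shift and turn from the pose commanded when the call began, along the tool's axes at that moment; what a row does not reach only later rows make up. A row lasts 1/8 s, in which the tool goes at most 62.5 mm and 10.7 degrees, less where a joint would pass 70% of its speed; a pose out of reach is approached as far as the arm can. A call with a gripper value outside its range is refused whole. The fingers move at their own pace and stop on an object; "squeeze" is the grip in N (left out, the last holds). Time passes only in rows, so rows that repeat a pose let the fingers close. It gives the time, the measured TCP pose, the force, the opening and the grip force at its end, in the units of the state.
- r.get_obs(): the state, without advancing time (a new reading comes with each control period).
- r.capture(name): name is "scene" or "top"; returns (picture, depth): 384x512x3 uint8, red, green, blue; 384x512 float32, mm along the optical axis (not along the pixel's ray), 0 where there is no reading.
- r.calibration(name): a dict with "fx", "fy", "cx", "cy" (pixels), "origin" and "rotation" of the camera in the world. Camera axes: x right, y down, z forward; pixel columns grow to the right and rows downward; lengths in mm; the calibration is good to about 2 mm. A picture is of the moment at which its call begins. calibration takes no time and is no camera call.
- r.close_job(): hands the job in; it is judged then, once.
Trained networks look in the newest picture that a camera, given by its name, has taken for a name from the list of things; names that differ only in an ending like _2 or _b are one class to them, and where a whole thing is asked for, a point or a joint stands for the part that bears it (a point fixed in the world has none). Each returns a list of dicts, best first, with "score" (0 to 1); they miss things now and then, are a little off and sometimes report something else, mostly with a low value. They report only what shows in the picture. A call takes as long as a camera call.
- r.look_for(camera, label): "point" ([x, y, z] in mm, in world coordinates, good to about 4 mm: the middle of the surface that is visible of it).
The state is a dict: "time_s": time; "qpos": joint angles; "qd": joint speeds; "effort": joint torques, N m; "ee_pos": TCP position; "tcp_rot": TCP orientation; "force": force on the tool from outside, world axes, zero at the start; "wrist_torque": the same for the moment, N m; "grip_width": finger opening in mm; "grasp_force": force on a finger pad.
Only numpy, scipy, OpenCV 4.12 (cv2) and the standard library are available. Lean on these libraries where they do the work, as an engineer would, in place of code of your own. Each camera call takes 0.05 s, during which the arm holds its last target. There are 200 camera calls.

## Task

The hexagonal bar has to be drilled through its keyway. Without picking it up, roll it over on the jig's base plate, one face at a time, until the keyway faces straight up, and push it fully home along the fence, about at its middle. Then swing the hinged blue leaf down until it is fully shut, its key in the keyway; leave the things around the jig where they are.

Things in the scene. Friction and masses are not known exactly. Their poses are not given: they have to be found in the camera images.
- hex_bar: Loose bright aluminium hexagonal bar, 150 mm long, 50 mm across flats, 57.7 across corners, faces 28.9 wide, 0.8 kg. A keyway with blue floor, 14 wide, 6 deep, runs along the middle of one face. Origin: bar's centre; x along the bar, z out of the keyway face. It starts on the base plate about parallel to the fence, keyway facing away from the fence and 30 degrees down: two 60-degree rolls from up.
- jig: Fixed drilling jig. Origin: bench height, under the middle of the fence's foot; x along the fence, y the way to roll (into the fence), z up. Base plate 10 mm thick, x -100 to 100, y -185 to 65 mm. Fence face at y = 0, x -75 to 75, top at z = 50. Hinge cheeks behind it, y 14 to 40, x 43 to 55 either side, to z = 79. Bar home: centre at y = -28.9, z = 35, near the fence's middle.
- leaf (a joint): Hinged blue leaf, angle in rad: 0 = shut (level, over the bar, pointing to jig -y), 1.57 = upright, 2.0 = leaning back at its stop. Hinge axis along jig x at y = 27, z = 66 mm. Plate 80 wide (x), 10 thick, 107 mm long from the axis, then a rod with a ball. Stiff hinge: it stays where left and takes 1 to 4 N at the ball.
- leaf_ball (a point): Centre of the black ball (24 mm diameter) at the free end of the leaf, 135 mm from the hinge axis; 66 mm above the bench when the leaf is shut. The key under the leaf, 9 mm wide and 4.5 high, enters the keyway; on another face, or with the bar over about 2.5 mm from home, it stands on the bar and the leaf stays about 0.07 rad open.
- wood_block: Bystander: beech block, 62 x 130 x 42 mm, lying left of the jig; origin at the centre of its underside. To be left alone.
- oil_can: Bystander: dark red oil can with a long spout, 72 x 82 mm, 216 mm high, standing behind the jig; origin at the centre of its underside. To be left alone.
- drill_block: Bystander: wooden block with twist drills, 150 x 58 mm, 112 mm high, beyond the jig; origin at the centre of its underside. To be left alone.
- fence (a point): Middle of the foot of the fence's inner face, 10 mm above the bench on the base plate. Each roll brings the bar 29 mm nearer; after two rolls 20 to 50 mm remain. Pushed high on its upper slanting face the bar tips over its lower edge and falls onto the next face once past 30 degrees; pushed by an upright finger that reaches below its mid-height it slides.

How it is judged (in metres and radians):
On the way:
1. the bar has been rolled until its keyway faces up, while the leaf is still open (angle between hex_bar's own z axis and vertical below 0.12 rad and value of joint leaf above 0.5 rad), for 0.2 s.
At the end, for the whole second after the job is handed in: The leaf is shut (within 0.035 rad), with the bar under it at rest: keyway up (within 0.08 rad of level), bar home along the fence (within about 4 mm and 0.05 rad) and within 40 mm of the fence's middle lengthwise (value of joint leaf below 0.035 rad and angle between hex_bar's own z axis and vertical below 0.08 rad and y of hex_bar in the frame of jig between -0.0335 and -0.026 m and x of hex_bar in the frame of jig between -0.04 and 0.04 m and angle between the x axis of hex_bar and the x axis of jig, either way round below 0.05 rad and linear speed of hex_bar below 0.02 m/s); the robot touches nothing.
It fails at once if the bar is picked up (its centre more than 25 mm higher than it lies) (height (world z) of hex_bar above 0.06 m).
It fails at once if a bystander is shifted by more than 30 mm (distance of any of wood_block, oil_can, drill_block from where it was at the start of the episode above 0.03 m).
It also fails if it takes over 64 s, if anything falls off the work surface, if the arm or the gripper's body presses on something with over 40 N, if the wrist force passes 120 N, or if a joint passes its speed limit or range.

## Working session

There is one attempt and no reset: what is moved stays moved. The work goes in short steps, Python scripts to look and compute and a tool call to move; the robot and the scene stay as the last step left them, time stands still between calls to the robot, and variables do not carry over. Pictures are saved under pics/ and viewed, at most 10 in all, crops included, and the job is handed in when it is done.

Besides the shell and the picture viewer there is one more tool, called after ">>>" as name([rows], argument=value, ...), one row to a line, values as JSON. move_arm: Moves the arm, as the interface text tells. Its arguments: {"type":"object","properties":{"moves":{"type":"array"},"squeeze":{"type":"number"}},"required":["moves"]}

```bash
mkdir -p pics
cat > h.py <<'E'
from cell import r
import numpy as np, cv2
def world(cam,d):
    c=r.calibration(cam);v,u=np.mgrid[0:384,0:512]
    P=np.stack([(u-c['cx'])/c['fx']*d,(v-c['cy'])/c['fy']*d,d],-1)
    return P@np.array(c['rotation']).T+np.array(c['origin'])
def snap(cam,name):
    p,d=r.capture(cam);cv2.imwrite(f'pics/{name}.png',p[:,:,::-1]);return p,d,world(cam,d)
E
python3 - <<'E'
from h import *
a=snap('scene','s0');b=snap('top','t0')
cv2.imwrite('pics/both.png',cv2.resize(np.vstack([a[0],b[0]])[:,:,::-1],(400,600)))
np.save('t0.npy',b[2]);np.save('s0.npy',a[2])
for n in ['hex_bar','jig','leaf','leaf_ball','fence','wood_block','oil_can','drill_block']:
    for c in ['scene','top']:
        print(n,c,[(np.round(x['point']).tolist(),round(x['score'],2)) for x in r.look_for(c,n)[:2]])
o=r.get_obs();print(o['time_s'],o['ee_pos'],o['tcp_rot'],o['force'])
E
```

```text
Traceback (most recent call last):
  File "h.py", line 8, in snap
    p,d=r.capture(cam);cv2.imwrite(f'pics/{name}.png',p[:,:,::-1]);return p,d,world(cam,d)
                                                                              ~~~~~^^^^^^^
  File "h.py", line 6, in world
    return P@np.array(c['rotation']).T+np.array(c['origin'])
           ~^~~~~~~~~~~~~~~~~~~~~~~~~~
ValueError: matmul: Input operand 1 has a mismatch in its core dimension 0, with gufunc signature (n?,k),(k,m?)->(n?,m?) (size 4 is different from 3)
```

Rotation is a quaternion.

```bash
sed -i "s/np.array(c\['rotation'\]).T/Rotation.from_quat(c['rotation'],scalar_first=True).as_matrix().T/; 2a from scipy.spatial.transform import Rotation" h.py
python3 - <<'E'
from h import *
a=snap('scene','s0');b=snap('top','t0')
np.save('t0.npy',b[2]);np.save('s0.npy',a[2])
for n in ['hex_bar','jig','leaf','leaf_ball','fence','wood_block','oil_can','drill_block']:
    for c in ['scene','top']:
        print(n,c,[(np.round(x['point']).tolist(),round(x['score'],2)) for x in r.look_for(c,n)[:2]])
o=r.get_obs();print(o['time_s'],o['ee_pos'],o['tcp_rot'],o['force'])
E
```

```text
hex_bar scene [([482.0, -268.0, 52.0], 0.65)]
hex_bar top [([511.0, -284.0, 61.0], 0.73)]
jig scene [([508.0, -134.0, 13.0], 0.97)]
jig top [([522.0, -205.0, 9.0], 0.61)]
leaf scene [([523.0, -119.0, 129.0], 0.57)]
leaf top [([524.0, -127.0, 155.0], 0.92)]
leaf_ball scene [([527.0, -121.0, 127.0], 0.63)]
leaf_ball top [([524.0, -127.0, 156.0], 0.85)]
fence scene [([511.0, -134.0, 17.0], 0.7)]
fence top [([519.0, -201.0, 8.0], 0.88)]
wood_block scene [([479.0, 174.0, 40.0], 0.97)]
wood_block top [([486.0, 153.0, 47.0], 0.86), ([519.0, -203.0, 8.0], 0.74)]
oil_can scene [([763.0, -131.0, 88.0], 0.92)]
oil_can top [([757.0, -131.0, 67.0], 0.71), ([526.0, -124.0, 154.0], 0.41)]
drill_block scene [([716.0, -300.0, 34.0], 0.65)]
drill_block top [([732.0, -316.0, 36.0], 0.86)]
0.95 [146.78721349 633.18363513 231.28122557] [ 2.38934619e-05  1.13626960e-01  9.93523484e-01 -1.62198371e-05] [ 0.28486486  0.17739408 -0.28790217]
```

View pics/s0.png

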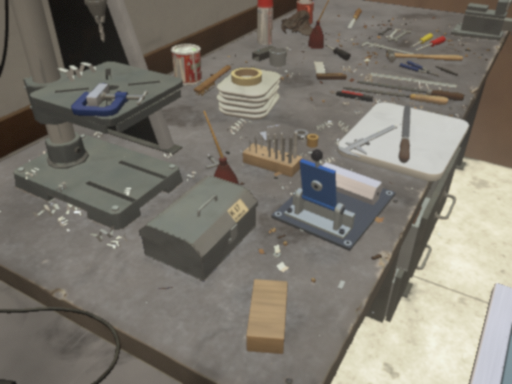

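View pics/t0.png

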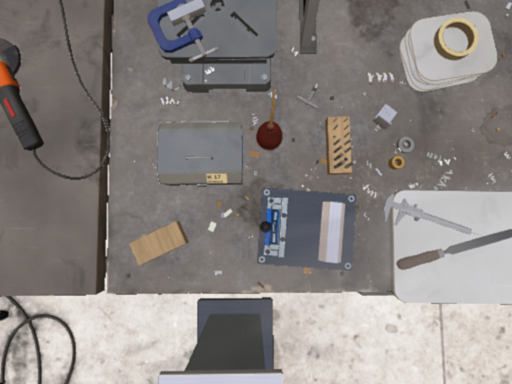

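The scene view shows the jig with its leaf upright or leaning back (ball about (318,155)) and the bar at about (355,180). In the top view the base plate spans (260,188) to (355,270), the fence is on the left at about x=285, and the bar is at x≈332. Rolling therefore goes along world +y.

Run:
```python
from h import *
P=np.load('t0.npy');p=cv2.imread('pics/t0.png')
roi=np.zeros((384,512),bool);roi[180:278,250:365]=1
Q=P[roi]
def rect(m):
    q=Q[m][:,:2].astype(np.float32);return cv2.minAreaRect(q),len(q),np.median(Q[m],0)
print('tablez',np.median(P[290-20:292,120:125,2]))
for lo,hi in [(6,15),(40,54),(50,70),(56,70),(70,90),(100,250)]:
    m=(Q[:,2]>lo)&(Q[:,2]<hi);print(lo,hi,rect(m))
# cross profile through row
for row in (215,240,255):
    print(row,[(u,*np.round(P[row,u]).astype(int).tolist()) for u in range(256,360,3)])
```

```text
tablez -1.1070982237247335
6 15 (((514.7689819335938, -241.3297576904297), (282.0449523925781, 226.72998046875), 88.73184204101562), 4566, array([ 515.7444525 , -228.10114215,    9.28264776]))
40 54 (((515.79345703125, -222.7106475830078), (185.90028381347656, 149.09950256347656), 84.55990600585938), 666, array([ 516.20265521, -261.13027814,   48.47840622]))
50 70 (((515.9656982421875, -219.40704345703125), (179.212158203125, 149.63731384277344), 84.45501708984375), 1113, array([ 509.96040492, -283.5090605 ,   58.52457495]))
56 70 (((515.6558837890625, -218.67987060546875), (175.299560546875, 149.13232421875), 84.94288635253906), 857, array([ 509.00079292, -286.54510088,   59.22834094]))
70 90 (((524.5537109375, -143.94740295410156), (22.50672721862793, 115.44477844238281), 86.16908264160156), 175, array([ 525.43215735, -145.54854161,   75.09750539]))
100 250 (((526.630615234375, -121.7255859375), (38.15208435058594, 79.46176147460938), 86.11575317382812), 405, array([ 526.57693367, -123.53977639,  168.26074222]))
215 [(256, 554, -97, -1), (259, 554, -105, 2), (262, 554, -113, 9), (2
[... 1531 characters left out ...]
2), (265, 449, -120, 9), (268, 449, -127, 10), (271, 449, -135, 11), (274, 450, -143, 16), (277, 450, -150, 16), (280, 453, -156, 45), (283, 452, -163, 46), (286, 449, -175, 7), (289, 449, -182, 10), (292, 449, -190, 10), (295, 449, -198, 10), (298, 449, -206, 10), (301, 448, -213, 11), (304, 448, -221, 9), (307, 448, -230, 6), (310, 448, -237, 10), (313, 448, -245, 10), (316, 448, -253, 7), (319, 450, -256, 36), (322, 451, -261, 46), (325, 452, -267, 56), (328, 452, -274, 57), (331, 453, -281, 60), (334, 452, -289, 57), (337, 453, -295, 61), (340, 450, -308, 39), (343, 447, -323, 10), (346, 447, -331, 9), (349, 447, -339, 11), (352, 447, -348, 7), (355, 446, -358, -3), (358, 446, -366, -1)]
```

Run:
```python
from h import *
P=np.load('s0.npy');p=cv2.imread('pics/s0.png')
a=cv2.resize(p[130:250,260:410],(800,600),interpolation=cv2.INTER_CUBIC)[:, :]
t=cv2.imread('pics/t0.png')[180:280,250:370]
cv2.imwrite('pics/c.png',np.hstack([cv2.resize(a,(400,320)),cv2.resize(t,(384,320),interpolation=cv2.INTER_CUBIC)]))
```

```text
(no output)
```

View pics/c.png

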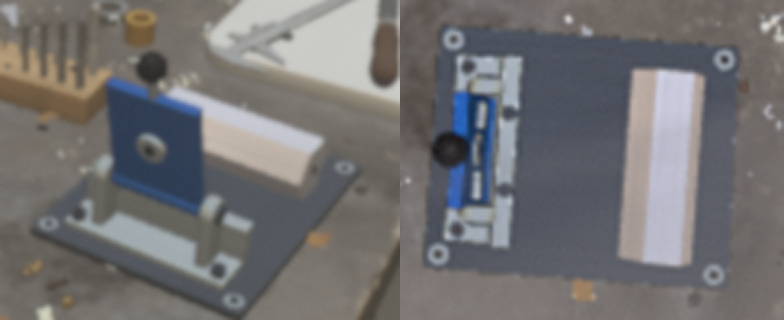

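The leaf leans back with its ball up and behind the fence. The bar lies clear on the plate, with a light top face at about crop (675,165). Next I fit the jig and bar poses.

```bash
cat >> h.py <<'E'
def bar(P,ylim=(-345,-170),zlo=52):
    "top face of the bar: (centre xy, angle deg of long axis, dims, median z)"
    m=(P[...,2]>zlo)&(P[...,2]<75)&(P[...,0]>420)&(P[...,0]<610)&(P[...,1]>ylim[0])&(P[...,1]<ylim[1])
    q=P[m];c=q[:,:2].mean(0);w,v=np.linalg.eigh(np.cov((q[:,:2]-c).T));a=v[:,1];a*=np.sign(a[0])
    s=(q[:,:2]-c)@v;return c.round(1),np.degrees(np.arctan2(a[1],a[0])).round(2),np.ptp(s,axis=0).round(),np.median(q[:,2]).round(1)
def goal(x,y,z,ang=None):
    "shift/yaw from present pose; ang = wanted world angle (deg) of tool y"
    o=r.get_obs();R=Rotation.from_quat(o['tcp_rot'],scalar_first=True).as_matrix()
    d=R.T@(np.array([x,y,z])-o['ee_pos'])/1000
    a=np.degrees(np.arctan2(R[1,1],R[0,1]));yaw=0 if ang is None else np.radians((a-ang+180)%360-180)
    print('t',round(o['time_s'],2),'pos',o['ee_pos'].round(1),'toolY',a.round(1),'-> d',d.round(4),'yaw',np.round(yaw,3))
E
python3 - <<'E'
from h import *
P=np.load('t0.npy')
print('bar',bar(P))
print('bar all',bar(P,zlo=30))
u,v=np.meshgrid(range(512),range(384))
m=((P[...,2]>5)&(u>250)&(u<365)&(v>180)&(v<280)).astype(np.uint8)
m=cv2.morphologyEx(m,cv2.MORPH_OPEN,np.ones((3,3)))
n,l,s,c=cv2.connectedComponentsWithStats(m);k=1+np.argmax(s[1:,4])
m=(l==k)
# plate outline pixels mapped to plane z=10
c=r.calibration('top');R=Rotation.from_quat(c['rotation'],scalar_first=True).as_matrix();o=np.array(c['origin'])
cn=max(cv2.findContours(m.astype(np.uint8),0,2)[0],key=cv2.contourArea)[:,0].astype(float)
d=np.c_[(cn[:,0]-c['cx'])/c['fx'],(cn[:,1]-c['cy'])/c['fy'],np.ones(len(cn))]@R.T
q=(o+d*((10-o[2])/d[:,2])[:,None])[:,:2].astype(np.float32)
print('plate',cv2.minAreaRect(q),cv2.boxPoints(cv2.minAreaRect(q)).round(1).tolist(),s[k])
f=(P[...,2]>52)&(P[...,2]<66)&(P[...,1]>-185)&(P[...,1]<-150)&(P[...,0]>430)&(P[...,0]<600)&(u>250)
print(P[f].mean(0),cv2.minAreaRect(P[f][:,:2].astype(np.float32)))
goal(480,300,235,40);goal(500,-100,235,-4)
E
```

```text
bar (array([ 509. , -287.3]), np.float64(-5.98), array([141., 150.]), np.float64(58.7))
bar all (array([ 511.2, -281.4]), np.float64(2.18), array([153., 168.]), np.float64(57.0))
plate ((518.0918579101562, -230.0463104248047), (249.20794677734375, 201.2848663330078), 85.17182922363281) [[407.29998779296875, -345.70001220703125], [607.9000244140625, -362.70001220703125], [628.9000244140625, -114.4000015258789], [428.29998779296875, -97.4000015258789]] [ 257  188   99   83 7204]
[ 519.60856132 -162.34207408   59.14816105] ((516.4935302734375, -160.96363830566406), (20.232009887695312, 102.01673889160156), 89.63778686523438)
t 0.95 pos [146.8 633.2 231.3] toolY 77.0 -> d [-0.3998 -0.2493 -0.0037] yaw 0.645
t 0.95 pos [146.8 633.2 231.3] toolY 77.0 -> d [-0.5096 -0.6345 -0.0037] yaw 1.413
```

```bash
cat >> h.py <<'E'
JO=np.array([523.1,-170.2]);JA=np.radians(-4.8);JX=np.array([np.cos(JA),np.sin(JA)]);JY=np.array([-JX[1],JX[0]])
def jig(p): p=np.array(p)[:2]-JO;return (p@JX).round(1),(p@JY).round(1)
def W(x,y): return JO+x*JX+y*JY
E
python3 - <<'E'
from h import *
P=np.load('t0.npy')
for z in (30,54): b=bar(P,(-345,-240),z);print(b,jig(b[0]))
for p in [(0,-170),(0,-160)]:print(W(*p))
E
```

```text
(array([ 509.3, -284.7]), np.float64(-6.01), array([ 59., 150.]), np.float64(57.2)) (np.float64(-4.2), np.float64(-115.3))
(array([ 508.7, -287.6]), np.float64(-5.94), array([ 39., 150.]), np.float64(58.9)) (np.float64(-4.5), np.float64(-118.2))
[ 508.87476663 -339.60378607]
[ 509.71154507 -329.63885748]
```

>>> move_arm([
  {"dx":-0.08,"dy":-0.05,"yaw":0.13,"hand":100},
  {"dx":-0.16,"dy":-0.1,"yaw":0.26,"hand":100},
  {"dx":-0.24,"dy":-0.15,"yaw":0.4,"hand":100},
  {"dx":-0.32,"dy":-0.2,"yaw":0.52,"hand":100},
  {"dx":-0.4,"dy":-0.25,"yaw":0.65,"hand":100},
])

```text
invalid input at $.moves[0]: expected keys dx, dy, dz, yaw, hand
```

>>> move_arm([
  {"dx":-0.06,"dy":-0.03,"dz":0,"yaw":0.13,"hand":100},
  {"dx":-0.11,"dy":-0.06,"dz":0,"yaw":0.26,"hand":100},
  {"dx":-0.17,"dy":-0.1,"dz":0,"yaw":0.4,"hand":100},
  {"dx":-0.22,"dy":-0.13,"dz":0,"yaw":0.52,"hand":100},
  {"dx":-0.27,"dy":-0.16,"dz":0,"yaw":0.65,"hand":100},
])

```text
time_s: 1.58
ee_pos: [373.9, 416.1, 231.6]
tcp_rot: [0.0, 0.427, 0.904, 0.0]
force: [1.0, 0.3, -1.1]
grip_width: 85.6
grasp_force: 0.0
```

```bash
python3 -c "
from h import *
goal(500,100,235,10);goal(505,-365,235,-6)"
```

```text
t 1.57 pos [373.9 416.1 231.6] toolY 39.5 -> d [-0.3242 -0.1036 -0.0035] yaw 0.514
t 1.57 pos [373.9 416.1 231.6] toolY 39.5 -> d [-0.6863 -0.3953 -0.0039] yaw 0.794
```

>>> move_arm([
  {"dx":-0.06,"dy":-0.01,"dz":0,"yaw":0.13,"hand":100},
  {"dx":-0.12,"dy":-0.03,"dz":0,"yaw":0.26,"hand":100},
  {"dx":-0.18,"dy":-0.05,"dz":0,"yaw":0.39,"hand":100},
  {"dx":-0.24,"dy":-0.075,"dz":0,"yaw":0.51,"hand":100},
  {"dx":-0.3,"dy":-0.1,"dz":0,"yaw":0.6,"hand":100},
])

```text
time_s: 2.2
ee_pos: [485.9, 127.2, 231.7]
tcp_rot: [0.0, 0.675, 0.738, 0.0]
force: [1.3, 0.0, -0.1]
grip_width: 85.6
grasp_force: 0.0
```

```bash
python3 -c "
from h import *
goal(505,-365,235,-6)"
```

```text
t 2.2 pos [485.9 127.2 231.7] toolY 5.2 -> d [-0.492  -0.0252 -0.0036] yaw 0.195
```

>>> move_arm([
  {"dx":-0.06,"dy":0,"dz":0,"yaw":0.05,"hand":100},
  {"dx":-0.12,"dy":-0.005,"dz":0,"yaw":0.1,"hand":100},
  {"dx":-0.18,"dy":-0.01,"dz":0,"yaw":0.15,"hand":100},
  {"dx":-0.24,"dy":-0.015,"dz":0,"yaw":0.195,"hand":100},
  {"dx":-0.3,"dy":-0.02,"dz":0,"yaw":0.195,"hand":100},
])

```text
time_s: 2.82
ee_pos: [493.4, -173.2, 231.6]
tcp_rot: [0.0, 0.742, 0.67, 0.0]
force: [1.8, -0.7, -0.5]
grip_width: 85.4
grasp_force: 0.0
```

```bash
python3 -c "
from h import *
goal(*W(-4.4,-185),150,-6);goal(*W(-4.4,-185),56,-6)"
```

```text
t 2.83 pos [ 493.4 -173.2  231.6] toolY -5.8 -> d [-0.1791  0.0281  0.0816] yaw 0.003
t 2.83 pos [ 493.4 -173.2  231.6] toolY -5.8 -> d [-0.1791  0.028   0.1756] yaw 0.003
```

>>> move_arm([
  {"dx":-0.06,"dy":0.009,"dz":0,"yaw":0.0,"hand":100},
  {"dx":-0.12,"dy":0.018,"dz":0,"yaw":0,"hand":100},
  {"dx":-0.179,"dy":0.028,"dz":0.02,"yaw":0,"hand":100},
  {"dx":-0.179,"dy":0.028,"dz":0.08,"yaw":0,"hand":100},
  {"dx":-0.179,"dy":0.028,"dz":0.14,"yaw":0,"hand":100},
])

```text
time_s: 3.45
ee_pos: [503.3, -353.6, 90.1]
tcp_rot: [0.001, 0.743, 0.67, 0.0]
force: [1.1, 0.6, -0.7]
grip_width: 85.2
grasp_force: 0.0
```

Run:
```python
from h import *
goal(*W(-4.4,-185),37,-6);goal(*W(-4.4,-150),37,-6)
p,d,P=snap('top','t1');b=bar(P,(-320,-240),54);print(b)
```

```text
t 3.45 pos [ 503.3 -353.6   90.1] toolY -5.9 -> d [-0.0006 -0.0001  0.0531] yaw 0.002
t 3.45 pos [ 503.3 -353.6   90.1] toolY -5.9 -> d [ 0.0344 -0.0008  0.053 ] yaw 0.002
(array([ 508.9, -287.8]), np.float64(-5.96), array([ 38., 150.]), np.float64(59.0))
```

>>> move_arm([
  {"dx":0,"dy":0,"dz":0.053,"yaw":0,"hand":100},
  {"dx":0.02,"dy":0,"dz":0.053,"yaw":0,"hand":100},
  {"dx":0.03,"dy":0,"dz":0.053,"yaw":0,"hand":100},
  {"dx":0.035,"dy":0,"dz":0.053,"yaw":0,"hand":100},
  {"dx":0.04,"dy":0,"dz":0.053,"yaw":0,"hand":100},
])

```text
time_s: 4.12
ee_pos: [508.5, -314.5, 40.6]
tcp_rot: [0.003, 0.742, 0.67, 0.0]
force: [-2.5, -6.0, 6.6]
grip_width: 85.4
grasp_force: 4.4
```

Run:
```python
from h import *
goal(*W(-4.4,-140),37,-6)
o=r.get_obs();print(o['force'],jig(o['ee_pos']))
p,d,P=snap('scene','s1')
p,d,P=snap('top','t2');
print(bar(P,(-320,-190),40))
```

```text
t 4.12 pos [ 508.5 -314.5   40.6] toolY -5.9 -> d [ 0.005  -0.002   0.0036] yaw 0.003
[-2.51167036 -6.00624372  6.58751534] (np.float64(-2.5), np.float64(-145.0))
(array([ 509.2, -285.2]), np.float64(-5.96), array([ 54., 150.]), np.float64(58.0))
```

>>> move_arm([
  {"dx":0.004,"dy":0,"dz":0,"yaw":0,"hand":100},
  {"dx":0.008,"dy":0,"dz":0,"yaw":0,"hand":100},
  {"dx":0.012,"dy":0,"dz":0,"yaw":0,"hand":100},
  {"dx":0.012,"dy":0,"dz":0,"yaw":0,"hand":100},
])

```text
time_s: 4.72
ee_pos: [509.0, -309.8, 43.1]
tcp_rot: [0.007, 0.743, 0.669, -0.002]
force: [-4.3, -12.5, 22.3]
grip_width: 85.3
grasp_force: 12.2
```

Run:
```python
from h import *
o=r.get_obs();print(o['force'],jig(o['ee_pos']),o['ee_pos'][2])
a=snap('scene','s2')[0]
p,d,P=snap('top','t3')
print(bar(P,(-340,-190),40))
for x in (500,520):
  m=(abs(P[...,0]-x)<2)&(P[...,1]<-180)&(P[...,1]>-350)
  print([tuple(q) for q in P[m][::2,1:].round().astype(int).tolist()][:40])
a=cv2.resize(a[130:250,260:410],(400,320),interpolation=2);t=cv2.resize(p[180:280,250:370],(384,320),interpolation=2)
cv2.imwrite('pics/c2.png',np.hstack([a,t])[:,:,::-1])
```

```text
[ -4.30507346 -12.45635553  22.32834606] (np.float64(-2.3), np.float64(-140.3)) 43.08254803717997
(array([ 509.6, -282.3]), np.float64(-6.23), array([ 53., 150.]), np.float64(59.1))
[(-180, 10), (-186, 10), (-191, 12), (-196, 11), (-202, 8), (-207, 9), (-213, 6), (-218, 8), (-222, 11), (-228, 9), (-233, 11), (-238, 9), (-244, 8), (-249, 8), (-254, 8), (-259, 10), (-259, 39), (-262, 50), (-266, 54), (-270, 58), (-275, 59), (-280, 58), (-285, 60), (-289, 63), (-294, 62), (-301, 56), (-260, 35), (-262, 47), (-267, 51), (-270, 57), (-275, 58), (-280, 59), (-285, 60), (-289, 61), (-294, 61), (-301, 55), (-272, 187), (-272, 207), (-273, 185), (-272, 204)]
[(-181, 10), (-186, 9), (-191, 9), (-197, 9), (-202, 11), (-207, 8), (-212, 10), (-218, 9), (-223, 7), (-228, 11), (-234, 10), (-239, 11), (-244, 11), (-249, 10), (-255, 9), (-260, 10), (-260, 37), (-263, 46), (-267, 50), (-271, 56), (-275, 61), (-280, 61), (-286, 59), (-290, 62), (-294, 64), (-300, 63), (-181, 9), (-186, 7), (-192, 7), (-196, 11), (-202, 9), (-207, 10), (-213, 8), (-218, 8), (-223, 7), (-228, 10), (-234, 9), (-238, 11), (-244, 9), (-249, 9)]
```

View pics/c2.png

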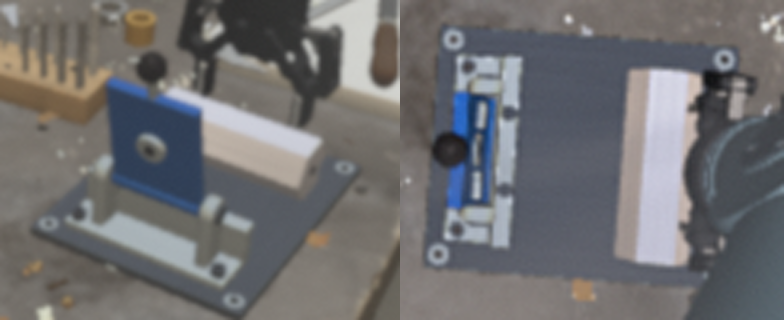

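The push only slipped onto the upper corner of the bar: it hasn't tipped, and the force on the tool is mostly upward. I'll back off, go lower, and push with an upward component.

>>> move_arm([
  {"dx":-0.025,"dy":0,"dz":0,"yaw":0,"hand":100},
  {"dx":-0.025,"dy":0,"dz":0.008,"yaw":0,"hand":100},
  {"dx":-0.018,"dy":0,"dz":0.008,"yaw":0,"hand":100},
  {"dx":-0.012,"dy":0,"dz":0.008,"yaw":0,"hand":100},
])

```text
time_s: 5.32
ee_pos: [507.0, -313.1, 30.6]
tcp_rot: [0.001, 0.742, 0.67, -0.001]
force: [-2.2, -6.4, 4.7]
grip_width: 85.5
grasp_force: 3.8
```

Run:
```python
from h import *
o=r.get_obs();print(o['force'],jig(o['ee_pos']),o['ee_pos'][2])
p,d,P=snap('top','t4');print(bar(P,(-320,-190),54))
```

```text
[-2.22212764 -6.37569584  4.73666271] (np.float64(-4.0), np.float64(-143.8)) 30.572128811612384
(array([ 510.9, -280.2]), np.float64(-5.49), array([ 48., 150.]), np.float64(59.3))
```

>>> move_arm([
  {"dx":0.005,"dy":0,"dz":-0.003,"yaw":0,"hand":100},
  {"dx":0.01,"dy":0,"dz":-0.007,"yaw":0,"hand":100},
  {"dx":0.015,"dy":0,"dz":-0.011,"yaw":0,"hand":100},
])

```text
time_s: 5.75
ee_pos: [508.8, -296.8, 41.6]
tcp_rot: [-0.0, 0.742, 0.67, 0.0]
force: [-0.9, -2.6, 1.9]
grip_width: 85.3
grasp_force: 1.2
```

```bash
cat >> h.py <<'E'
def look(n):
    o=r.get_obs();print(o['time_s'].__round__(2),o['force'].round(1),'tcp jig',jig(o['ee_pos']),o['ee_pos'][2].round(1))
    p,d,P=snap('top',n)
    for x in (470,555):
        m=(abs(P[...,0]-x)<2)&(P[...,1]<-180)&(P[...,1]>-330)&(P[...,2]>20)
        q=np.array([[*jig(a),a[2]] for a in P[m]]);q=q[np.argsort(q[:,1])].round().astype(int)
        print(x,[tuple(a) for a in q[::2,1:].tolist()])
E
python3 -c "
from h import *
look('t5')"
```

```text
5.75 [-0.9 -2.6  1.9] tcp jig (np.float64(-3.6), np.float64(-127.3)) 41.6
470 [(-152, 448), (-151, 448), (-150, 447), (-149, 449), (-148, 449), (-147, 448), (-145, 451), (-145, 449), (-144, 448), (-142, 452), (-141, 451), (-140, 451), (-140, 451), (-139, 450), (-138, 452), (-138, 450), (-137, 449), (-134, 451), (-125, 469), (-125, 469), (-125, 51), (-122, 51), (-121, 475), (-121, 153), (-120, 477), (-119, 55), (-118, 56), (-117, 123), (-116, 482), (-116, 57), (-114, 485), (-113, 58), (-113, 488), (-112, 489), (-110, 59), (-110, 491), (-109, 494), (-107, 62), (-106, 497), (-104, 499), (-104, 500), (-102, 500), (-102, 502), (-101, 68), (-100, 504), (-99, 506), (-98, 506), (-97, 507), (-96, 509), (-95, 63), (-94, 512), (-93, 514), (-93, 511), (-92, 63), (-91, 513), (-90, 515), (-90, 517), (-89, 515), (-88, 516), (-88, 61), (-86, 518), (-86, 520), (-85, 61), (-84, 521), (-83, 524), (-83, 521), (-82, 526), (-82, 521), (-81, 525), (-81, 57), (-81, 521), (-80, 526), (-79, 525), (-79, 55), (-78, 524), (-77, 528), (-76, 56), (-76, 527), (-76, 529), (-75, 48), (-75, 531), (-74, 530), (-74, 530
[... 1969 characters left out ...]
112), (-119, 415), (-119, 416), (-119, 56), (-118, 417), (-118, 69), (-118, 59), (-118, 71), (-117, 417), (-117, 114), (-117, 105), (-116, 420), (-115, 419), (-114, 417), (-114, 406), (-114, 414), (-113, 421), (-112, 406), (-112, 410), (-112, 416), (-111, 406), (-111, 402), (-110, 360), (-110, 351), (-110, 63), (-110, 356), (-110, 370), (-109, 418), (-109, 367), (-109, 378), (-109, 400), (-108, 350), (-108, 388), (-108, 405), (-108, 376), (-107, 387), (-107, 391), (-107, 350), (-107, 64), (-107, 405), (-106, 367), (-106, 363), (-105, 64), (-102, 64), (-100, 64), (-97, 63), (-95, 62), (-93, 60), (-90, 60), (-89, 56), (-86, 60), (-84, 56), (-81, 56), (-79, 55), (-77, 50), (-76, 41), (-75, 33)]
```

It is rolling, with a tilt of about 20–25° and the peak at z≈66. I keep pushing.

>>> move_arm([
  {"dx":0.004,"dy":0,"dz":-0.002,"yaw":0,"hand":100},
  {"dx":0.008,"dy":0,"dz":-0.004,"yaw":0,"hand":100},
  {"dx":0.011,"dy":0,"dz":-0.004,"yaw":0,"hand":100},
  {"dx":0.011,"dy":0,"dz":-0.004,"yaw":0,"hand":100},
])

```text
time_s: 6.3
ee_pos: [509.9, -286.2, 45.5]
tcp_rot: [-0.0, 0.742, 0.67, 0.0]
force: [-0.2, -0.8, 3.7]
grip_width: 85.3
grasp_force: 2.2
```

```bash
sed -i 's/(P\[...,2\]>20)/(P[...,2]>20)\&(P[...,2]<80)/' h.py
python3 -c "
from h import *
look('t6')"
```

```text
6.3 [-0.2 -0.8  3.7] tcp jig (np.float64(-3.4), np.float64(-116.7)) 45.5
470 [(-114, 56), (-112, 53), (-108, 58), (-103, 61), (-97, 63), (-92, 66), (-89, 65), (-88, 62), (-82, 63), (-78, 58), (-74, 52), (-72, 52), (-70, 51), (-67, 51)]
555 [(-108, 58), (-108, 71), (-105, 61), (-103, 60), (-101, 60), (-98, 63), (-94, 65), (-92, 64), (-90, 64), (-88, 62), (-85, 63), (-84, 58), (-81, 59), (-79, 57), (-76, 55), (-74, 53), (-72, 52), (-70, 51), (-68, 45)]
```

>>> move_arm([
  {"dx":0.004,"dy":0,"dz":-0.008,"yaw":0,"hand":100},
  {"dx":0.008,"dy":0,"dz":-0.014,"yaw":0,"hand":100},
  {"dx":0.008,"dy":0,"dz":-0.02,"yaw":0,"hand":100},
])

```text
time_s: 6.72
ee_pos: [510.6, -277.9, 65.6]
tcp_rot: [-0.0, 0.742, 0.671, 0.0]
force: [-0.1, 0.5, 0.1]
grip_width: 85.1
grasp_force: 0.0
```

```bash
python3 -c "
from h import *
look('t7')"
```

```text
6.72 [-0.1  0.5  0.1] tcp jig (np.float64(-3.4), np.float64(-108.4)) 65.6
470 [(-107, 38), (-104, 41), (-102, 41), (-96, 58), (-91, 59), (-86, 58), (-80, 60), (-76, 57), (-70, 61), (-66, 56), (-63, 48), (-60, 47), (-59, 42), (-56, 41), (-54, 36), (-53, 32)]
555 [(-112, 33), (-107, 43), (-105, 40), (-99, 56), (-95, 61), (-93, 60), (-90, 60), (-88, 60), (-86, 60), (-83, 59), (-80, 61), (-78, 59), (-73, 59), (-71, 59), (-68, 58), (-66, 57), (-64, 53), (-62, 49), (-60, 46), (-58, 43), (-56, 41)]
```

The first roll is done: the top face is flat at z≈60 and the centre is at y≈-82. I'll repeat for the second roll.

>>> move_arm([
  {"dx":-0.035,"dy":0,"dz":0,"yaw":0,"hand":100},
  {"dx":-0.035,"dy":0,"dz":0.035,"yaw":0,"hand":100},
  {"dx":-0.012,"dy":0,"dz":0.035,"yaw":0,"hand":100},
  {"dx":-0.004,"dy":0,"dz":0.035,"yaw":0,"hand":100},
  {"dx":0.0,"dy":0,"dz":0.034,"yaw":0,"hand":100},
])

```text
time_s: 7.4
ee_pos: [510.8, -279.2, 31.7]
tcp_rot: [0.001, 0.742, 0.67, -0.0]
force: [-0.6, -1.1, -0.9]
grip_width: 85.7
grasp_force: 0.8
```

```bash
python3 -c "
from h import *
look('t8')"
```

```text
7.4 [-0.6 -1.1 -0.9] tcp jig (np.float64(-3.2), np.float64(-109.6)) 31.7
470 [(-107, 40), (-104, 40), (-100, 76), (-99, 54), (-96, 59), (-91, 59), (-86, 59), (-81, 58), (-75, 61), (-71, 60), (-66, 58), (-62, 49), (-60, 50), (-58, 45), (-56, 41), (-54, 38)]
555 [(-102, 66), (-101, 70), (-99, 56), (-96, 57), (-93, 59), (-91, 57), (-88, 58), (-86, 57), (-84, 58), (-81, 59), (-78, 59), (-76, 60), (-74, 57), (-71, 58), (-68, 57), (-66, 55), (-64, 54), (-63, 47), (-60, 46), (-59, 42), (-56, 39)]
```

>>> move_arm([
  {"dx":0.004,"dy":0,"dz":0,"yaw":0,"hand":100},
  {"dx":0.009,"dy":0,"dz":-0.004,"yaw":0,"hand":100},
  {"dx":0.014,"dy":0,"dz":-0.008,"yaw":0,"hand":100},
  {"dx":0.019,"dy":0,"dz":-0.012,"yaw":0,"hand":100},
  {"dx":0.023,"dy":0,"dz":-0.015,"yaw":0,"hand":100},
])

```text
time_s: 8.07
ee_pos: [512.9, -255.0, 46.5]
tcp_rot: [-0.0, 0.742, 0.67, 0.0]
force: [0.9, 0.2, 0.0]
grip_width: 85.4
grasp_force: 0.0
```

```bash
python3 -c "
from h import *
look('t9')"
```

```text
8.07 [0.9 0.2 0. ] tcp jig (np.float64(-3.0), np.float64(-85.3)) 46.5
470 [(-72, 64), (-69, 69), (-67, 67), (-65, 64), (-63, 63), (-58, 59), (-56, 62), (-52, 56), (-47, 53), (-43, 44), (-43, 29)]
555 [(-82, 53), (-76, 71), (-75, 65), (-72, 65), (-69, 67), (-67, 68), (-65, 66), (-62, 64), (-60, 63), (-58, 62), (-56, 58), (-53, 59), (-51, 55), (-49, 54), (-46, 57), (-44, 50)]
```

>>> move_arm([
  {"dx":0.003,"dy":0,"dz":-0.004,"yaw":0,"hand":100},
  {"dx":0.006,"dy":0,"dz":-0.012,"yaw":0,"hand":100},
  {"dx":0.008,"dy":0,"dz":-0.02,"yaw":0,"hand":100},
])

```text
time_s: 8.5
ee_pos: [513.7, -247.9, 66.9]
tcp_rot: [0.0, 0.742, 0.67, 0.0]
force: [-0.2, -0.2, -0.6]
grip_width: 85.1
grasp_force: 0.0
```

```bash
python3 -c "
from h import *
look('t10')
a=cv2.imread('pics/t10.png');s=snap('scene','s10')[0][:,:,::-1]
a=cv2.resize(s[130:250,260:410],(400,320),interpolation=2);t=cv2.resize(cv2.imread('pics/t10.png')[180:280,250:370],(384,320),interpolation=2)
cv2.imwrite('pics/c3.png',np.hstack([a,t]))"
```

```text
8.5 [-0.2 -0.2 -0.6] tcp jig (np.float64(-2.9), np.float64(-78.2)) 66.9
470 [(-66, 60), (-61, 60), (-57, 52), (-51, 57), (-47, 55), (-41, 61), (-39, 58), (-37, 56), (-32, 50), (-28, 41), (-26, 36), (-24, 32)]
555 [(-82, 37), (-79, 40), (-76, 46), (-72, 54), (-69, 57), (-66, 60), (-64, 57), (-61, 58), (-60, 52), (-57, 54), (-54, 53), (-52, 55), (-49, 55), (-46, 59), (-43, 61), (-41, 60), (-38, 58), (-36, 55), (-35, 49), (-31, 40), (-26, 37)]
```

View pics/c3.png

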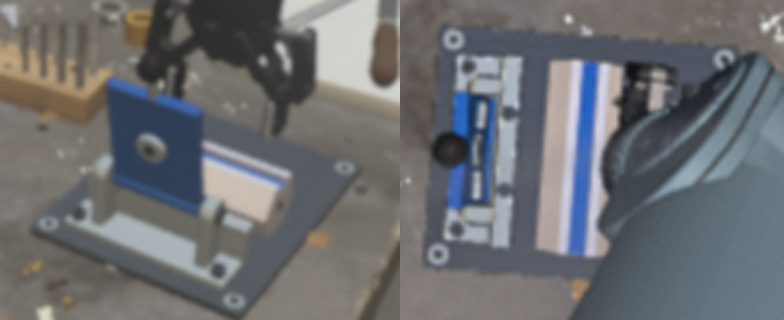

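The keyway (blue stripe) now faces up, visible at crop (583,160). Next I go behind the bar, low, and slide it home.

```bash
python3 -c "
from h import *
goal(*W(0,-115),8,-4.8);goal(*W(0,-70),8,-4.8)
P=world('top',r.capture('top')[1]);m=(P[...,2]>54)&(P[...,2]<66)&(P[...,1]<-195)&(P[...,1]>-230)
q=(P[m][:,:2]-JO)@np.c_[JX,JY];q=q[(q[:,1]>-51)&(q[:,1]<-35)];print(q.min(0),q.max(0))"
```

```text
t 8.6 pos [ 514.4 -248.1   67.4] toolY -5.8 -> d [-0.0365  0.0027  0.0594] yaw -0.018
t 8.6 pos [ 514.4 -248.1   67.4] toolY -5.8 -> d [0.0085 0.0019 0.0594] yaw -0.018
[-76.23694805 -50.96329722] [ 72.74233588 -35.06016843]
```

Bar x ≈ -2, good.

>>> move_arm([
  {"dx":-0.037,"dy":0.002,"dz":0,"yaw":-0.018,"hand":100},
  {"dx":-0.037,"dy":0.002,"dz":0.03,"yaw":-0.018,"hand":100},
  {"dx":-0.037,"dy":0.002,"dz":0.058,"yaw":-0.018,"hand":100},
  {"dx":-0.025,"dy":0.002,"dz":0.058,"yaw":-0.018,"hand":100},
  {"dx":-0.018,"dy":0.002,"dz":0.058,"yaw":-0.018,"hand":100},
])

```text
time_s: 9.28
ee_pos: [514.4, -265.0, 8.9]
tcp_rot: [0.0, 0.736, 0.677, 0.0]
force: [-0.3, 0.1, -0.2]
grip_width: 85.4
grasp_force: 0.0
```

>>> move_arm([
  {"dx":0.004,"dy":0,"dz":0,"yaw":0,"hand":100},
  {"dx":0.008,"dy":0,"dz":0,"yaw":0,"hand":100},
  {"dx":0.012,"dy":0,"dz":0,"yaw":0,"hand":100},
  {"dx":0.016,"dy":0,"dz":0,"yaw":0,"hand":100},
  {"dx":0.02,"dy":0,"dz":0,"yaw":0,"hand":100},
])

```text
time_s: 9.9
ee_pos: [515.8, -247.9, 9.1]
tcp_rot: [0.001, 0.737, 0.676, -0.0]
force: [-0.8, -6.2, 3.8]
grip_width: 85.3
grasp_force: 3.0
```

```bash
python3 -c "
from h import *
look('t11')"
```

```text
9.9 [-0.8 -6.2  3.8] tcp jig (np.float64(-0.8), np.float64(-78.0)) 9.1
470 [(-64, 43), (-60, 48), (-54, 57), (-50, 63), (-47, 56), (-42, 56), (-37, 51), (-31, 59), (-29, 60), (-26, 58), (-24, 59), (-20, 51), (-16, 43)]
555 [(-67, 40), (-64, 41), (-60, 49), (-57, 55), (-54, 56), (-51, 56), (-48, 60), (-47, 51), (-44, 52), (-42, 53), (-39, 54), (-37, 51), (-34, 55), (-31, 57), (-28, 59), (-26, 61), (-24, 59), (-20, 49), (-16, 41), (-11, 33)]
```

>>> move_arm([
  {"dx":0.004,"dy":0,"dz":0,"yaw":0,"hand":100},
  {"dx":0.007,"dy":0,"dz":0,"yaw":0,"hand":100},
  {"dx":0.01,"dy":0,"dz":0,"yaw":0,"hand":100},
  {"dx":0.013,"dy":0,"dz":0,"yaw":0,"hand":100},
  {"dx":0.014,"dy":0,"dz":0,"yaw":0,"hand":100},
])

```text
time_s: 10.58
ee_pos: [516.6, -237.4, 9.2]
tcp_rot: [0.004, 0.737, 0.676, -0.002]
force: [-0.9, -14.8, -0.4]
grip_width: 85.2
grasp_force: 7.4
```

```bash
python3 -c "
from h import *
look('t12')"
```

```text
10.57 [ -0.9 -14.8  -0.4] tcp jig (np.float64(-0.8), np.float64(-67.5)) 9.2
470 [(-41, 59), (-38, 61), (-36, 60), (-32, 53), (-27, 52), (-22, 58), (-19, 59), (-17, 57)]
555 [(-57, 38), (-50, 48), (-47, 54), (-44, 57), (-41, 60), (-38, 60), (-36, 56), (-34, 55), (-32, 54), (-30, 51), (-24, 54), (-18, 61), (-14, 57), (-7, 49)]
```

>>> move_arm([
  {"dx":0.004,"dy":0,"dz":0,"yaw":0,"hand":100},
  {"dx":0.008,"dy":0,"dz":0,"yaw":0,"hand":100},
  {"dx":0.008,"dy":0,"dz":0,"yaw":0,"hand":100},
])

```text
time_s: 11.0
ee_pos: [516.7, -237.3, 10.1]
tcp_rot: [0.008, 0.738, 0.674, -0.005]
force: [-1.8, -29.8, -2.7]
grip_width: 85.3
grasp_force: 14.9
```

>>> move_arm([
  {"dx":-0.01,"dy":0,"dz":0,"yaw":0,"hand":100},
  {"dx":-0.05,"dy":0,"dz":0,"yaw":0,"hand":100},
  {"dx":-0.07,"dy":0,"dz":-0.04,"yaw":0,"hand":60},
  {"dx":-0.07,"dy":0,"dz":-0.1,"yaw":0,"hand":30},
  {"dx":-0.07,"dy":0,"dz":-0.16,"yaw":0,"hand":0},
])

```text
time_s: 11.62
ee_pos: [510.9, -292.7, 169.5]
tcp_rot: [-0.001, 0.736, 0.677, 0.0]
force: [1.5, 0.3, 0.0]
grip_width: 32.5
grasp_force: 0.0
```

```bash
python3 -c "
from h import *
look('t13')
P=world('top',r.capture('top')[1])
m=(P[...,2]>100)&(P[...,0]>470)&(P[...,0]<580)&(P[...,1]>-160)&(P[...,1]<-70)
q=P[m];print([(*jig(a),a[2].round()) for a in q[q[:,2].argsort()][-6:]])
print([(x['point'],jig(x['point']),x['score']) for c in ('top','scene') for x in r.look_for(c,'leaf_ball')[:1]])
goal(*W(-70,-60),240,-4.8);goal(*W(0,130),240,-4.8)"
```

```text
11.62 [1.5 0.3 0. ] tcp jig (np.float64(-1.9), np.float64(-123.1)) 169.5
470 [(-57, 35), (-54, 43), (-51, 45), (-47, 55), (-41, 59), (-38, 65), (-36, 62), (-32, 55), (-27, 54), (-21, 59), (-19, 57), (-17, 58)]
555 [(-57, 37), (-53, 45), (-50, 49), (-46, 57), (-43, 60), (-41, 61), (-38, 60), (-36, 55), (-34, 54), (-29, 54), (-24, 51), (-19, 58), (-16, 62), (-12, 52), (-7, 47)]
[(np.float64(10.5), np.float64(86.2), np.float64(935.0)), (np.float64(10.5), np.float64(86.2), np.float64(935.0)), (np.float64(10.5), np.float64(86.2), np.float64(935.0)), (np.float64(10.5), np.float64(86.2), np.float64(935.0)), (np.float64(10.5), np.float64(86.2), np.float64(935.0)), (np.float64(10.5), np.float64(86.2), np.float64(935.0))]
[([524.8, -125.0, 156.6], (np.float64(-2.1), np.float64(45.2)), 0.78), ([526.7, -121.5, 128.0], (np.float64(-0.5), np.float64(48.8)), 0.61)]
t 11.82 pos [ 512.1 -292.9  169.2] toolY -4.7 -> d [ 0.0633 -0.0691 -0.0708] yaw 0.001
t 11.82 pos [ 512.1 -292.9  169.2] toolY -4.7 -> d [ 0.2533  0.0011 -0.0704] yaw 0.001
```

The bar is home: the -y edge is at y≈-57 and the keyway is centred at about -29. Now I carry the shut fingers over the leaf to get behind the ball.

>>> move_arm([
  {"dx":0,"dy":0,"dz":-0.05,"yaw":0,"hand":0},
  {"dx":0.03,"dy":0,"dz":-0.08,"yaw":0,"hand":0},
  {"dx":0.085,"dy":0,"dz":-0.08,"yaw":0,"hand":0},
  {"dx":0.145,"dy":0,"dz":-0.08,"yaw":0,"hand":0},
  {"dx":0.205,"dy":0,"dz":-0.08,"yaw":0,"hand":0},
])

```text
time_s: 12.45
ee_pos: [527.3, -86.8, 246.7]
tcp_rot: [-0.002, 0.736, 0.677, -0.001]
force: [1.2, -0.0, -1.3]
grip_width: 0.3
grasp_force: 0.0
```

```bash
python3 -c "
from h import *
goal(*W(0,135),250,-4.8);goal(*W(0,135),182,-4.8);print(r.get_obs()['grip_width'])"
```

```text
t 12.45 pos [527.3 -86.8 246.7] toolY -4.8 -> d [ 0.0515  0.0028 -0.0033] yaw 0.001
t 12.45 pos [527.3 -86.8 246.7] toolY -4.8 -> d [0.0515 0.003  0.0647] yaw 0.001
0.30658025275435735
```

>>> move_arm([
  {"dx":0.052,"dy":0.003,"dz":0,"yaw":0,"hand":0},
  {"dx":0.052,"dy":0.003,"dz":0.03,"yaw":0,"hand":0},
  {"dx":0.052,"dy":0.003,"dz":0.063,"yaw":0,"hand":0},
  {"dx":0.035,"dy":0.003,"dz":0.063,"yaw":0,"hand":0},
  {"dx":0.02,"dy":0.003,"dz":0.061,"yaw":0,"hand":0},
])

```text
time_s: 13.08
ee_pos: [532.9, -71.9, 187.6]
tcp_rot: [-0.0, 0.737, 0.676, -0.001]
force: [0.3, -0.1, 0.1]
grip_width: -0.1
grasp_force: 0.0
```

```bash
python3 -c "
from h import *
o=r.get_obs();print(o['force'])
goal(*W(0,50),191,-4.8);goal(*W(0,0),183,-4.8);goal(*W(0,-40),158,-4.8);print(jig(o['ee_pos']))"
```

```text
[ 0.34994839 -0.14710048  0.08358783]
t 13.07 pos [532.9 -71.9 187.6] toolY -4.9 -> d [-0.0488 -0.0015 -0.0034] yaw -0.001
t 13.07 pos [532.9 -71.9 187.6] toolY -4.9 -> d [-0.0988 -0.0014  0.0046] yaw -0.001
t 13.07 pos [532.9 -71.9 187.6] toolY -4.9 -> d [-0.1388 -0.0013  0.0297] yaw -0.001
(np.float64(1.5), np.float64(98.8))
```

>>> move_arm([
  {"dx":-0.012,"dy":-0.001,"dz":-0.002,"yaw":0,"hand":0},
  {"dx":-0.03,"dy":-0.001,"dz":-0.004,"yaw":0,"hand":0},
  {"dx":-0.05,"dy":-0.001,"dz":-0.004,"yaw":0,"hand":0},
  {"dx":-0.07,"dy":-0.001,"dz":-0.002,"yaw":0,"hand":0},
  {"dx":-0.085,"dy":-0.001,"dz":0.001,"yaw":0,"hand":0},
])

```text
time_s: 13.7
ee_pos: [525.3, -156.1, 186.9]
tcp_rot: [0.0, 0.736, 0.677, 0.001]
force: [0.7, 1.7, 1.1]
grip_width: -0.2
grasp_force: 0.7
```

```bash
cat >> h.py <<'E'
def leaf(n):
    o=r.get_obs();print('force',o['force'].round(1),'tcp',jig(o['ee_pos']),o['ee_pos'][2].round(1))
    p,d,P=snap('top',n);s,_,S=snap('scene','s'+n)
    for I,Q in ((p,P),(s,S)):
        I=I.astype(int);m=(I[...,2]-I[...,0]>50)&(Q[...,2]>64)&(Q[...,2]<205)&(abs(Q[...,0]-523)<60)&(abs(Q[...,1]+190)<110)
        q=Q[m]
        if len(q)>10:
            j=np.c_[(q[:,:2]-JO)@JY,q[:,2]];c=j.mean(0);v=np.linalg.eigh(np.cov((j-c).T))[1][:,1];v*=np.sign(v[1])
            print(len(q),'mean yz',c.round(1),'phi by slope',np.arctan2(v[1],-v[0]).round(3),'by mean',np.arctan2(c[1]-66,27-c[0]).round(3))
E
python3 -c "
from h import *
leaf('t14')
goal(*W(0,-40),158,-4.8)"
```

```text
force [0.7 1.7 1.1] tcp (np.float64(1.1), np.float64(14.2)) 186.9
26 mean yz [30.6 72.8] phi by slope 1.182 by mean 2.062
1547 mean yz [ 16.  118.9] phi by slope 1.271 by mean 1.367
t 13.8 pos [ 524.7 -157.   186.5] toolY -5.0 -> d [-0.0532 -0.0004  0.0285] yaw -0.003
```

The leaf is following, at φ≈1.25.

>>> move_arm([
  {"dx":-0.012,"dy":0,"dz":0.003,"yaw":0,"hand":0},
  {"dx":-0.024,"dy":0,"dz":0.008,"yaw":0,"hand":0},
  {"dx":-0.036,"dy":0,"dz":0.014,"yaw":0,"hand":0},
  {"dx":-0.048,"dy":0,"dz":0.02,"yaw":0,"hand":0},
  {"dx":-0.056,"dy":0,"dz":0.025,"yaw":0,"hand":0},
])

```text
time_s: 14.42
ee_pos: [520.1, -210.7, 160.4]
tcp_rot: [-0.001, 0.736, 0.677, -0.0]
force: [1.5, 2.7, -2.5]
grip_width: -0.4
grasp_force: 1.7
```

```bash
python3 -c "
from h import *
leaf('t15')
goal(*W(0,-60),195,-4.8)"
```

```text
force [ 1.5  2.7 -2.5] tcp (np.float64(0.4), np.float64(-40.6)) 160.4
938 mean yz [  0.3 101.7] phi by slope 0.82 by mean 0.929
1642 mean yz [ -4.  106.1] phi by slope 0.812 by mean 0.913
t 14.53 pos [ 519.7 -211.4  160.5] toolY -4.9 -> d [-0.0187 -0.0001 -0.0345] yaw -0.001
```

>>> move_arm([
  {"dx":0.01,"dy":0,"dz":0,"yaw":0,"hand":0},
  {"dx":0.008,"dy":0,"dz":-0.038,"yaw":0,"hand":0},
  {"dx":-0.034,"dy":0,"dz":-0.038,"yaw":0,"hand":0},
  {"dx":-0.036,"dy":0,"dz":-0.022,"yaw":0,"hand":0},
  {"dx":-0.038,"dy":0,"dz":-0.012,"yaw":0,"hand":0},
])

```text
time_s: 15.15
ee_pos: [517.2, -248.5, 172.8]
tcp_rot: [0.0, 0.736, 0.677, -0.0]
force: [-5.3, -12.0, 16.2]
grip_width: 0.1
grasp_force: 9.6
```

```bash
python3 -c "
from h import *
leaf('t16')
for f in (.5,.3,.15,.05,0):goal(*W(0,24-135*np.cos(f)),78+135*np.sin(f))"
```

```text
force [ -5.3 -12.   16.2] tcp (np.float64(0.7), np.float64(-78.5)) 172.8
1239 mean yz [ -9.4 109.4] phi by slope 0.784 by mean 0.872
1655 mean yz [ -5.1 105.2] phi by slope 0.78 by mean 0.885
t 15.25 pos [ 517.  -249.5  172.8] toolY -4.8 -> d [-0.0149 -0.0006  0.0301] yaw 0
t 15.25 pos [ 517.  -249.5  172.8] toolY -4.8 -> d [-0.0253 -0.0006  0.055 ] yaw 0
t 15.25 pos [ 517.  -249.5  172.8] toolY -4.8 -> d [-0.0298 -0.0006  0.0747] yaw 0
t 15.25 pos [ 517.  -249.5  172.8] toolY -4.8 -> d [-0.0311 -0.0006  0.0881] yaw 0
t 15.25 pos [ 517.  -249.5  172.8] toolY -4.8 -> d [-0.0313 -0.0006  0.0949] yaw 0
```

The tip is too far forward and is pressing along the rod. I lift, move back by about 16 mm, and press again.

>>> move_arm([
  {"dx":0,"dy":0,"dz":-0.02,"yaw":0,"hand":0},
  {"dx":0.019,"dy":0,"dz":-0.02,"yaw":0,"hand":0},
  {"dx":0.019,"dy":0,"dz":-0.008,"yaw":0,"hand":0},
  {"dx":0.014,"dy":0,"dz":0.004,"yaw":0,"hand":0},
  {"dx":0.01,"dy":0,"dz":0.012,"yaw":0,"hand":0},
])

```text
time_s: 15.88
ee_pos: [517.5, -239.3, 160.0]
tcp_rot: [-0.0, 0.736, 0.677, -0.001]
force: [-0.5, -1.0, 1.8]
grip_width: -0.2
grasp_force: 0.9
```

```bash
python3 -c "
from h import *
leaf('t17')
for f in (.5,.3,.15,.05,0):goal(*W(0,36-135*np.cos(f)),78+135*np.sin(f))"
```

```text
force [-0.5 -1.   1.8] tcp (np.float64(0.2), np.float64(-69.3)) 160.0
1348 mean yz [-14.  102.7] phi by slope 0.641 by mean 0.73
1593 mean yz [-9.5 99.5] phi by slope 0.638 by mean 0.743
t 15.97 pos [ 516.8 -239.2  159.8] toolY -4.9 -> d [-0.0132  0.0005  0.0171] yaw 0
t 15.97 pos [ 516.8 -239.2  159.8] toolY -4.9 -> d [-0.0237  0.0006  0.0419] yaw 0
t 15.97 pos [ 516.8 -239.2  159.8] toolY -4.9 -> d [-0.0282  0.0007  0.0616] yaw 0
t 15.97 pos [ 516.8 -239.2  159.8] toolY -4.9 -> d [-0.0296  0.0007  0.0751] yaw 0
t 15.97 pos [ 516.8 -239.2  159.8] toolY -4.9 -> d [-0.0297  0.0007  0.0818] yaw 0
```

Working (φ≈0.64). I follow the arc.

>>> move_arm([
  {"dx":-0.006,"dy":0,"dz":0.01,"yaw":0,"hand":0},
  {"dx":-0.012,"dy":0,"dz":0.021,"yaw":0,"hand":0},
  {"dx":-0.018,"dy":0,"dz":0.032,"yaw":0,"hand":0},
  {"dx":-0.022,"dy":0,"dz":0.042,"yaw":0,"hand":0},
  {"dx":-0.025,"dy":0,"dz":0.05,"yaw":0,"hand":0},
])

```text
time_s: 16.6
ee_pos: [515.8, -263.5, 110.5]
tcp_rot: [-0.0, 0.736, 0.677, -0.0]
force: [-0.6, 0.5, 0.6]
grip_width: -0.0
grasp_force: 0.4
```

```bash
python3 -c "
from h import *
leaf('t18')
for f in (.15,.05,0):goal(*W(0,33-135*np.cos(f)),78+135*np.sin(f))"
```

```text
force [-0.6  0.5  0.6] tcp (np.float64(0.5), np.float64(-93.6)) 110.5
1480 mean yz [-21.8  82.6] phi by slope 0.235 by mean 0.329
1290 mean yz [-17.   81.6] phi by slope 0.228 by mean 0.34
t 16.7 pos [ 515.3 -263.2  110.2] toolY -4.8 -> d [-0.0072  0.      0.012 ] yaw 0
t 16.7 pos [ 515.3 -263.2  110.2] toolY -4.8 -> d [-0.0085  0.      0.0255] yaw 0
t 16.7 pos [ 515.3 -263.2  110.2] toolY -4.8 -> d [-0.0087  0.0001  0.0322] yaw 0
```

>>> move_arm([
  {"dx":-0.004,"dy":0,"dz":0.01,"yaw":0,"hand":0},
  {"dx":-0.007,"dy":0,"dz":0.02,"yaw":0,"hand":0},
  {"dx":-0.009,"dy":0,"dz":0.028,"yaw":0,"hand":0},
  {"dx":-0.009,"dy":0,"dz":0.033,"yaw":0,"hand":0},
  {"dx":-0.009,"dy":0,"dz":0.036,"yaw":0,"hand":0},
])

```text
time_s: 17.32
ee_pos: [515.3, -272.9, 77.3]
tcp_rot: [-0.0, 0.736, 0.677, 0.0]
force: [-10.5, 5.9, 39.6]
grip_width: -0.0
grasp_force: 19.7
```

```bash
python3 -c "
from h import *
leaf('t19')"
```

```text
force [-10.5   5.9  39.6] tcp (np.float64(0.8), np.float64(-103.0)) 77.3
1441 mean yz [-22.4  70.4] phi by slope 3.133 by mean 0.089
1028 mean yz [-16.7  71. ] phi by slope 3.139 by mean 0.114
```

The leaf is shut: the tip is at 77 mm with a firm stop and the slope is about 0. I retreat and check.

>>> move_arm([
  {"dx":0,"dy":0,"dz":-0.02,"yaw":0,"hand":0},
  {"dx":-0.02,"dy":0,"dz":-0.07,"yaw":0,"hand":0},
  {"dx":-0.06,"dy":0,"dz":-0.12,"yaw":0,"hand":0},
  {"dx":-0.1,"dy":0,"dz":-0.15,"yaw":0,"hand":0},
  {"dx":-0.1,"dy":0,"dz":-0.15,"yaw":0,"hand":0},
])

```text
time_s: 18.05
ee_pos: [506.4, -377.3, 228.9]
tcp_rot: [0.004, 0.738, 0.675, -0.0]
force: [0.4, -0.5, -0.3]
grip_width: -0.0
grasp_force: 0.0
```

Run:
```python
from h import *
leaf('t20')
p=cv2.imread('pics/t20.png');s=cv2.imread('pics/st20.png')
a=cv2.resize(s[130:250,260:410],(400,320),interpolation=2);t=cv2.resize(p[180:280,250:370],(384,320),interpolation=2)
cv2.imwrite('pics/c4.png',np.hstack([a,t]))
for n in ['wood_block','oil_can','drill_block']: print(n,[x['point'] for x in r.look_for('scene',n)[:1]])
```

```text
force [ 0.4 -0.5 -0.3] tcp (np.float64(0.7), np.float64(-207.8)) 228.9
1437 mean yz [-22.5  70.8] phi by slope 0.001 by mean 0.097
1029 mean yz [-16.9  71.3] phi by slope 0.005 by mean 0.121
wood_block [[478.6, 176.5, 44.4]]
oil_can [[766.1, -130.2, 85.2]]
drill_block [[717.4, -301.9, 35.8]]
```

View pics/c4.png

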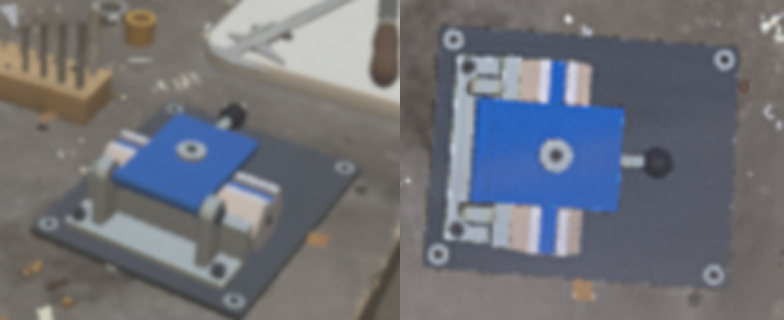

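The leaf lies level over the bar, with the keyway under its middle at crop (555,155). The robot is clear and the bystanders haven't moved.

```bash
python3 -c "
from cell import r
print(r.close_job())"
```

```text
the job is handed in; nothing more can be done
None
```

The bar was rolled twice to keyway up and pushed home along the fence, and the leaf was swung fully shut; the final pictures show it level and the bystanders unmoved. I handed the job in at about 18 s, and no verdict came back.

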